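# Throw the interlocked isolator levers in the order the lock bolts allow

## Task

Shut down the cellar's standby supply: push all three levers of the grey switch bank over to the far side, each right up to its stop, and leave them there. The levers are interlocked, so only one order works and it differs each time: a lever with its steel bolt across the slot is blocked until another lever has been thrown, so feel or look which one is free and never force a blocked one (keep under about 35 N). Leave the other things on the table and on the bank where they are.

Things in the scene. Friction and masses are not known exactly. Their poses are not given: they have to be found in the camera images.
- bank: Switch bank: aluminium mounting plate 280 x 420 x 12 mm, fixed; origin at the centre of its underside, on the table; x to its far side (away from the robot, give or take the yaw), y to its left, z up. Three equal grey units (140 x 100 x 55 mm high) stand on it in a row at y = +120, 0 and -120 mm, one lever each; which lever is in which place changes.
- lever_a (a joint): Hinge angle of one of three equal levers: 0 = leaning 0.5 rad to the bank's near (-x) side, 1.0 = fully thrown, at its far stop, 0.5 rad to the far (+x) side. Axis: the bank's y, 80 mm above the table, on the bank's x = 0 line. Stays where left; starts at 0 to 0.06. Free: 3 to 7 N at the grip. Blocked: meets its bolt at about 0.12 rad, then pushes back 1 to 2 N per mm at the grip.
- grip_a (a point): Middle of the grip of lever_a, on its centre line, 105 mm from the hinge axis; moves with it. Lever: flat steel bar 14 mm wide with a round black grip 26 mm thick, 75 to 135 mm from the hinge.
- guide_a (a point): Top of the bolt guide beside lever_a (36 mm to its left, 126 mm above the table). A steel bolt (18 x 14 mm) reaching across just beyond the lever blocks it; drawn back to the left, the lever is free. One is free at the start. Each lever thrown past about 0.8 rad draws back the bolt of one other, until all are thrown; which ones must be seen or felt.
- lever_b (a joint): Hinge angle of one of three equal levers: 0 = leaning 0.5 rad to the bank's near (-x) side, 1.0 = fully thrown, at its far stop, 0.5 rad to the far (+x) side. Axis: the bank's y, 80 mm above the table, on the bank's x = 0 line. Stays where left; starts at 0 to 0.06. Free: 3 to 7 N at the grip. Blocked: meets its bolt at about 0.12 rad, then pushes back 1 to 2 N per mm at the grip.
- grip_b (a point): Middle of the grip of lever_b, on its centre line, 105 mm from the hinge axis; moves with it. Lever: flat steel bar 14 mm wide with a round black grip 26 mm thick, 75 to 135 mm from the hinge.
- guide_b (a point): Top of the bolt guide beside lever_b (36 mm to its left, 126 mm above the table). A steel bolt (18 x 14 mm) reaching across just beyond the lever blocks it; drawn back to the left, the lever is free. One is free at the start. Each lever thrown past about 0.8 rad draws back the bolt of one other, until all are thrown; which ones must be seen or felt.
- lever_c (a joint): Hinge angle of one of three equal levers: 0 = leaning 0.5 rad to the bank's near (-x) side, 1.0 = fully thrown, at its far stop, 0.5 rad to the far (+x) side. Axis: the bank's y, 80 mm above the table, on the bank's x = 0 line. Stays where left; starts at 0 to 0.06. Free: 3 to 7 N at the grip. Blocked: meets its bolt at about 0.12 rad, then pushes back 1 to 2 N per mm at the grip.
- grip_c (a point): Middle of the grip of lever_c, on its centre line, 105 mm from the hinge axis; moves with it. Lever: flat steel bar 14 mm wide with a round black grip 26 mm thick, 75 to 135 mm from the hinge.
- guide_c (a point): Top of the bolt guide beside lever_c (36 mm to its left, 126 mm above the table). A steel bolt (18 x 14 mm) reaching across just beyond the lever blocks it; drawn back to the left, the lever is free. One is free at the start. Each lever thrown past about 0.8 rad draws back the bolt of one other, until all are thrown; which ones must be seen or felt.
- screwdriver: Bystander, to be left where it is: screwdriver, 180 mm long, lying on the mounting plate in front of the units.
- tin: Bystander, to be left where it is: small closed tin, 60 mm across, 65 mm high, standing on the mounting plate behind the units; origin under its centre.
- carton: Bystander, to be left where it is: small cardboard box 45 x 85 x 50 mm high on the mounting plate behind the units; origin under its centre.
- jar: Bystander, to be left where it is: amber preserving jar, 84 mm across, 120 mm high, on the table to the left; origin under its centre.
- small_jar: Bystander, to be left where it is: green preserving jar, 70 mm across, 85 mm high, on the table to the left; origin under its centre.
- wrench: Bystander, to be left where it is: wrench, 170 mm long, lying on the table to the right.
- mug: Bystander, to be left where it is: white mug, 80 mm across, 90 mm high, on the table to the right; origin under its centre.

How it is judged (in metres and radians):
At the end, for the whole second after the job is handed in: All three levers are thrown to the far side (joint above 0.9 of 1.0 rad) and at rest (value of joint each of lever_a, lever_b, lever_c above 0.9 rad and velocity of joint lever_a between -0.1 and 0.1 rad/s and velocity of joint lever_b between -0.1 and 0.1 rad/s and velocity of joint lever_c between -0.1 and 0.1 rad/s); the robot touches nothing.
It fails at once if a lever is forced: the robot presses on it with more than 45 N (contact force between any of lever_a, lever_b, lever_c and the arm above 45 N or contact force between any of lever_a, lever_b, lever_c and the fingers above 45 N).
It fails at once if a bystander is moved by more than 30 mm or knocked over (distance of any of screwdriver, tin, carton, jar, small_jar, wrench, mug from where it was at the start of the episode above 0.03 m or angle between any of tin, carton, jar, small_jar, mug's own z axis and vertical above 0.5 rad).
It also fails if it takes over 64 s, if anything falls off the work surface, if the arm or the gripper's body presses on something with over 40 N, if the wrist force passes 120 N, or if a joint passes its speed limit or range.

## Robot

A 6-joint arm with a two-finger parallel gripper is mounted at the origin on the work surface. World frame = base frame: x ahead of the robot, y to its left, z up, the work surface at z = 0. Lengths are in mm, angles in rad, forces in N, time in s.
With the tool pointing down it reaches from about 275 to 750 mm from the base axis. Payload 10.2 kg.
Tool frame: the origin (TCP) lies at the very end of the fingers, on their centre line; the grasp point (between the pads) lies 19 mm behind it; z points along the fingers, y is the line along which they close (so a half turn about z gives the same grasp; the last joint's range is limited). The gripper opens to 85 mm and grips with 20 to 120 N. Pads are 22 mm wide; open, the fingers measure 114 mm over their backs; the gripper's body (76 mm by 85 mm) begins 54 mm behind the grasp point. The pads swing forward as they close: fully open they stand 13 mm farther back than shut.
Start: joints at [0.9, 0.313, 1.498, -0, 1.331, -0.223], TCP at [227.329, 473.236, 231.294] pointing down, gripper open.
Joint ranges: [-2.94, 2.94], [-0.97, 2.17], [0.19, 2.56], [-1.23, 4.37], [0.02, 3.11], [-2.88, 2.88]. Speed limits (rad/s): [2.39, 2.39, 3.01, 3.14, 3.14, 3.14].

## Interface

Orientations are given as a unit quaternion [w, x, y, z].
In Python, from rig import ctrl, optics gives the robot as it stands. The module is installed in compiled form; this text tells all that it offers.
- The arm moves only by the shell command python3 -m handwheel 'ROWS' [FORCE]. ROWS is JSON, a list that holds one entry, the list of rows, each a list of 5 numbers: the gripper command: -1 is fully open, 1 is shut, values between are in proportion, then the shift along the world's x, y, z in units of 50 mm (1.0 is 50 mm), then the turn about the world's z in units of 8 degrees (1.0 is 8 degrees). In form: [[[gripper, tx, ty, tz, twist], ...]]. A call has 1 to 10 rows; each row shifts and turns the commanded pose from where the row before left it; what a row does not reach is not made up. A row lasts 1/10 s, in which the tool goes at most 50 mm and 8.59 degrees, less where a joint would pass 70% of its speed; a pose out of reach is approached as far as the arm can. A call is refused whole if a number of a shift passes 1 or a number of a turn 1, either way. A call with a gripper value outside its range is refused whole. The fingers move at their own pace and stop on an object; FORCE is the grip in N (left out, the last holds). Time passes only in rows, so rows that do not move let the fingers close. It gives the time, the measured TCP pose, the force, the opening and the grip force at its end, in the units of the state.
- ctrl.sense(): the state, without advancing time (a new reading comes with each control period).
- optics.capture(name): name is "side" or "top" or "wrist"; returns a dict with "img" (384x512x3 uint8, blue, green, red), "K" (3x3 intrinsics, pixels), "dist_coeffs" ([k1, k2, p1, p2, k3] as OpenCV has them; the pictures are not rectified), "R" (3x3) and "t" (3): a world point X has camera coordinates R X + t. Camera axes: x right, y down, z forward; pixel columns grow to the right and rows downward; lengths in mm; the calibration is good to about 2 mm. A picture is of the moment at which its call begins. There is no depth.
- ctrl.finish_job(): hands the job in; it is judged then, once.
The state is a dict: "time_s": time; "joints": joint angles; "dq": joint speeds; "tau": joint torques, N m; "eef_pos": TCP position; "ee_rot": TCP orientation; "force": force on the tool from outside, world axes, zero at the start; "wrist_torque": the same for the moment, N m; "grip_width": opening from 0.0 (shut) to 1.0 (fully open); "grip_force": force on a finger pad.
Only numpy, scipy, OpenCV 4.12 (cv2) and the standard library are available. Lean on these libraries where they do the work, as an engineer would, in place of code of your own. Each camera call takes 0.05 s, during which the arm holds its last target. There are 200 camera calls.

## Working session

There is one attempt and no reset: what is moved stays moved. The work goes in short steps, Python scripts to look and compute and a shell command to move; the robot and the scene stay as the last step left them, time stands still between calls to the robot, and variables do not carry over. Pictures are saved under pics/ and viewed, at most 10 in all, crops included, and the job is handed in when it is done.

```bash
mkdir -p pics
cat > h.py <<'E'
import numpy as np, cv2
from rig import ctrl, optics
def ray(c,u,v):
    p=cv2.undistortPoints(np.array([[[u,v]]],float),c["K"],np.array(c["dist_coeffs"],float))[0,0]
    R=np.array(c["R"]);t=np.array(c["t"])
    return -R.T@t, R.T@np.array([p[0],p[1],1])
def plane(c,u,v,z):
    o,d=ray(c,u,v); return (o+d*(z-o[2])/d[2]).round(1)
def proj(c,X):
    R=np.array(c["R"]);t=np.array(c["t"],float)
    return cv2.projectPoints(np.array(X,float).reshape(-1,1,3),cv2.Rodrigues(R)[0],t,c["K"],np.array(c["dist_coeffs"],float))[0].reshape(-1,2)
E
python3 - <<'E'
from h import *
import pickle
for n in("top","side"):
    c=optics.capture(n);cv2.imwrite(f"pics/{n}0.png",c["img"]);pickle.dump(c,open(n+"0.pkl","wb"))
    o,_=ray(c,256,192);print(n,o.round(),np.array(c["K"]).round(1).tolist())
s=ctrl.sense();print(s["eef_pos"],s["ee_rot"],s["force"],s["time_s"])
E
```

```text
top [ 511.   -7. 1247.] [[408.5, 0.0, 245.9], [0.0, 408.5, 191.7], [0.0, 0.0, 1.0]]
side [ 208. -930.  971.] [[380.0, 0.0, 258.8], [0.0, 380.0, 194.2], [0.0, 0.0, 1.0]]
[227.18683241 473.03097165 230.77713657] [-2.43463502e-04  2.22043061e-01  9.75036672e-01 -5.55478329e-04] [-0.31282155  0.85097579 -0.0188698 ] 0.1
```

View pics/top0.png

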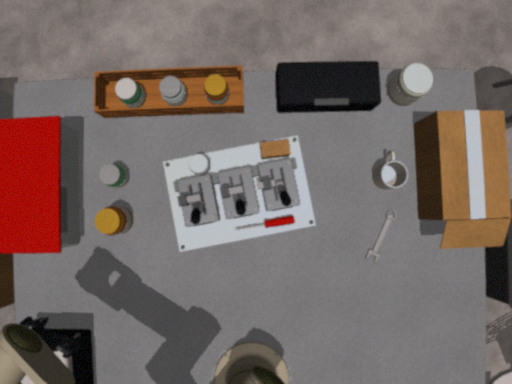

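View pics/side0.png

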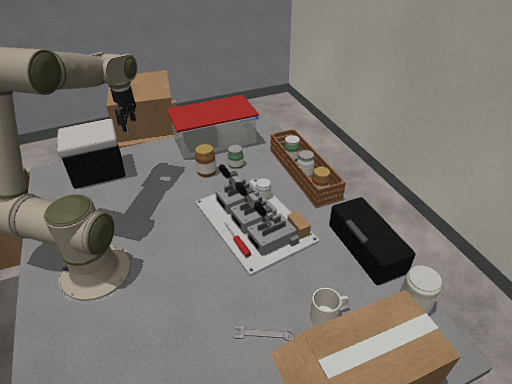

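The top view shows the plate with corners near (165,161), (298,137), (315,223), (181,250). The black grips are at (196,216), (241,208) and (286,198), with the screwdriver at (278,222), the tin at (199,163) and the carton at (275,149). The side view agrees. Next I'll measure the pose and enlarge the bolts.

Run:
```python
from h import *
import pickle
c=pickle.load(open("top0.pkl","rb"));im=c["img"]
hsv=cv2.cvtColor(im,cv2.COLOR_BGR2HSV)
m=((hsv[...,1]<40)&(hsv[...,2]>165)).astype(np.uint8);m[:, :150]=0;m[:,330:]=0;m[:125]=0;m[260:]=0
k=max(cv2.findContours(m,0,2)[0],key=cv2.contourArea);h=cv2.convexHull(k)
q=cv2.approxPolyDP(h,6,True)[:,0];print(q.tolist())
P=np.array([plane(c,*p,12)[:2] for p in h[:,0]],np.float32)
r=cv2.minAreaRect(P);print(r)
cen=np.array(r[0]);b=cv2.boxPoints(r)
e=[b[1]-b[0],b[2]-b[1]];L=max(e,key=np.linalg.norm);L=L*np.sign(L[1]);yaw=np.arctan2(-L[0],L[1]);print("yaw",yaw,"cen",cen)
ex=np.array([np.cos(yaw),np.sin(yaw),0]);ey=np.array([-np.sin(yaw),np.cos(yaw),0]);ez=np.array([0,0,1]);o=np.array([*cen,0])
np.savez("bank.npz",o=o,ex=ex,ey=ey)
cr=cv2.resize(im[145:240,165:310],None,fx=5,fy=5,interpolation=2)
cs=pickle.load(open("side0.pkl","rb"))
cr2=cv2.resize(cs["img"][155:255,200:320],None,fx=5,fy=5,interpolation=2)
for y in(120,0,-120):
    g=o+y*ey-105*np.sin(.5)*ex+(80+105*np.cos(.5))*ez
    gd=o+(y+36)*ey+126*ez
    print(y,"grip",g.round(),proj(c,g).round(1),proj(cs,g).round(1))
    for X in(g,gd):
        a=(proj(c,X)[0]-[165,145])*5;cv2.circle(cr,tuple(a.astype(int).tolist()),4,(0,0,255),-1)
        a=(proj(cs,X)[0]-[200,155])*5;cv2.circle(cr2,tuple(a.astype(int).tolist()),4,(0,0,255),-1)
cv2.imwrite("pics/t1.png",cr);cv2.imwrite("pics/s1.png",cr2)
```

```text
[[297, 136], [314, 225], [179, 249], [163, 162]]
((565.31591796875, 22.659103393554688), (279.78228759765625, 419.4773254394531), 9.443588256835938)
yaw 0.16482186 cen [565.31591797  22.65910339]
120 grip [496. 133. 172.] [[195.9 217.8]] [[222.9 171.6]]
0 grip [516.  14. 172.] [[240.6 209.1]] [[239.4 189.5]]
-120 grip [ 535. -104.  172.] [[285.3 200.3]] [[258.2 209.8]]
```

View pics/t1.png

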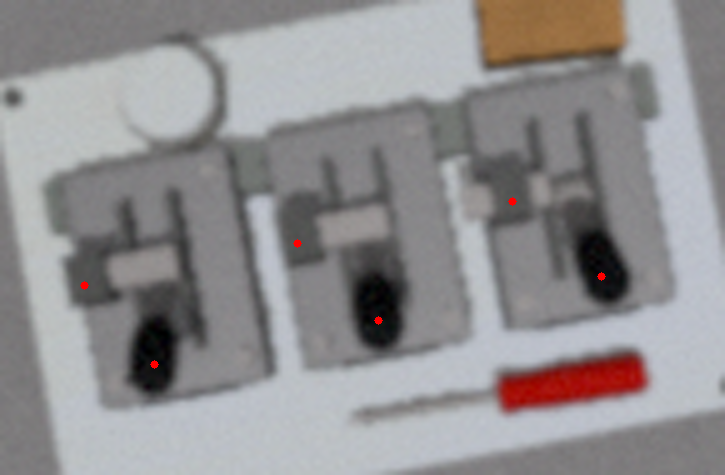

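View pics/s1.png

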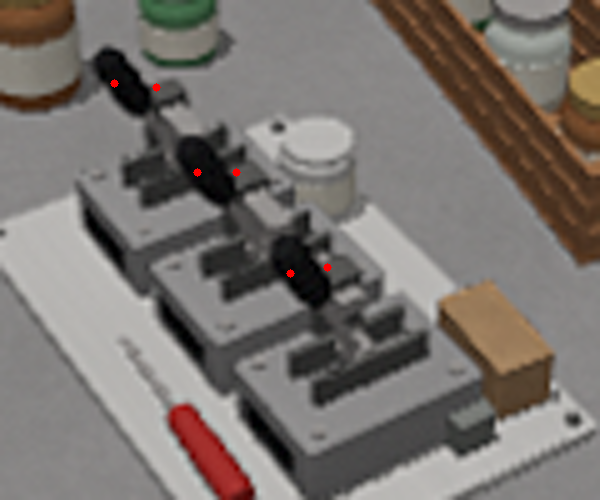

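The crops show the left and middle levers with the pale bolt across the slot: (145,265) and (353,225) in the top crop. The right lever's bolt is drawn back, at (478,198), so the right lever is free. I'll close the gripper, move in front of it and align it with the bank.

```bash
cat >> h.py <<'E'
B=np.load("bank.npz")
def rep(*targets):
    s=ctrl.sense();p=np.array(s["eef_pos"]);d=p-B["o"];q=s["ee_rot"]
    f=np.array(s["force"])
    print("t",round(s["time_s"],2),"bank xyz",[round(float(v),1) for v in(d@B["ex"],d@B["ey"],p[2])],"F bank",[round(float(v),1) for v in(f@B["ex"],f@B["ey"],f[2])],"w",round(s["grip_width"],2))
    w,x,y,z=q; a=np.degrees(np.arctan2(y*y-x*x, 2*x*y))-90+0 # direction of tool y
    print("tool y yaw vs bank (deg)",round(a-np.degrees(np.arctan2(B["ex"][1],B["ex"][0])),1))
    for t in targets: print("to",t,"units",((B["o"]+B["ex"]*t[0]+B["ey"]*t[1]+np.array([0,0,t[2]])-p)/50).round(2).tolist())
E
python3 -m handwheel '[[[1,0.35,-0.83,0,0.44],[1,0.35,-0.83,0,0.44],[1,0.35,-0.83,0,0.44],[1,0.35,-0.83,0,0.44],[1,0.35,-0.83,0,0.44],[1,0.35,-0.83,0,0.44],[1,0.35,-0.83,0,0.44],[1,0.35,-0.83,0,0.44],[1,0.35,-0.83,0,0.44],[1,0.35,-0.83,0,0.44]]]'
python3 -c "
from h import *
rep((-110,-120,165))"
```

```text
time_s: 1.1
eef_pos: [402.6, 56.4, 231.3]
ee_rot: [0.0, -0.084, 0.996, 0.0]
force: [0.8, 1.3, -0.8]
grip_width: 0.004
grip_force: 0.0
t 1.1 bank xyz [-155.0, 60.0, 231.3] F bank [1.0, 1.2, -0.8] w 0.0
tool y yaw vs bank (deg) 0.2
to (-110, -120, 165) units [1.48, -3.4, -1.33]
```

```bash
python3 -m handwheel '[[[1,0.3,-0.68,-0.1,0],[1,0.3,-0.68,-0.2,0],[1,0.3,-0.68,-0.34,0],[1,0.29,-0.68,-0.34,0],[1,0.29,-0.68,-0.35,0],[1,0,0,0,0],[1,0.2,0.033,0,0],[1,0.2,0.033,0,0]]]'
python3 -c "
from h import *
rep((-50,-120,165))"
```

```text
time_s: 1.9
eef_pos: [497.1, -107.7, 165.3]
ee_rot: [0.0, -0.083, 0.997, -0.0]
force: [0.0, 0.3, -0.6]
grip_width: 0.004
grip_force: 0.0
t 1.9 bank xyz [-88.7, -117.4, 165.3] F bank [0.1, 0.3, -0.6] w 0.0
tool y yaw vs bank (deg) 0.1
to (-50, -120, 165) units [0.77, 0.07, -0.01]
```

```bash
python3 -m handwheel '[[[1,0.16,0.02,0,0],[1,0.16,0.02,0,0],[1,0.16,0.02,0,0],[1,0.16,0.02,0,0]]]'; python3 -c "
from h import *
rep((5,-120,165))"
```

```text
time_s: 2.3
eef_pos: [528.4, -104.0, 165.3]
ee_rot: [-0.001, -0.084, 0.996, -0.0]
force: [-5.3, -0.3, 2.4]
grip_width: 0.001
grip_force: 2.2
t 2.3 bank xyz [-57.2, -118.9, 165.3] F bank [-5.2, 0.5, 2.4] w 0.0
tool y yaw vs bank (deg) 0.2
to (5, -120, 165) units [1.23, 0.18, -0.01]
```

```bash
python3 -m handwheel '[[[1,0.14,0.02,0,0],[1,0.14,0.02,0,0]]]'; python3 -c "
from h import *
rep((5,-120,165))"
```

```text
time_s: 2.5
eef_pos: [542.5, -102.0, 165.3]
ee_rot: [-0.001, -0.084, 0.997, -0.0]
force: [-5.7, -1.0, 4.0]
grip_width: 0.001
grip_force: 2.1
t 2.5 bank xyz [-43.0, -119.3, 165.3] F bank [-5.8, 0.0, 4.0] w 0.0
tool y yaw vs bank (deg) 0.1
to (5, -120, 165) units [0.95, 0.14, -0.01]
```

```bash
python3 -m handwheel '[[[1,0.14,0.02,0,0],[1,0.14,0.02,0,0],[1,0.14,0.02,0,0],[1,0.14,0.02,0,0],[1,0.14,0.02,0,0],[1,0.14,0.02,0,0]]]'; python3 -c "
from h import *
rep((15,-120,165))"
```

```text
time_s: 3.1
eef_pos: [584.5, -95.9, 164.8]
ee_rot: [-0.001, -0.083, 0.997, 0.0]
force: [-5.1, 1.3, 1.3]
grip_width: 0.002
grip_force: 2.8
t 3.1 bank xyz [-0.6, -120.1, 164.8] F bank [-4.8, 2.1, 1.3] w 0.0
tool y yaw vs bank (deg) 0.1
to (15, -120, 165) units [0.31, 0.05, 0.0]
```

```bash
python3 -m handwheel '[[[1,0.1,0.017,0,0],[1,0.1,0.017,0,0],[1,0.06,0.01,0,0],[1,0.04,0.007,0,0],[1,0.04,0.007,0,0]]]'; python3 -c "
from h import *
rep((22,-120,165))"
```

```text
time_s: 3.6
eef_pos: [601.1, -93.2, 164.2]
ee_rot: [-0.001, -0.083, 0.997, 0.0]
force: [-4.8, -0.1, 0.3]
grip_width: -0.001
grip_force: 2.1
t 3.6 bank xyz [16.2, -120.2, 164.2] F bank [-4.8, 0.7, 0.3] w -0.0
tool y yaw vs bank (deg) 0.1
to (22, -120, 165) units [0.11, 0.02, 0.02]
```

```bash
python3 -m handwheel '[[[1,0.04,0.007,0,0],[1,0.04,0.007,0,0],[1,0.03,0.005,0,0]]]'; python3 -c "
from h import *
rep()"
```

```text
time_s: 3.9
eef_pos: [606.7, -92.5, 164.4]
ee_rot: [-0.001, -0.083, 0.997, 0.0]
force: [-4.9, -0.3, -1.3]
grip_width: -0.0
grip_force: 2.1
t 3.9 bank xyz [21.9, -120.4, 164.4] F bank [-4.9, 0.5, -1.3] w -0.0
tool y yaw vs bank (deg) 0.1
```

```bash
python3 -m handwheel '[[[1,0.03,0.005,0,0],[1,0.03,0.005,0,0]]]' | grep force:; python3 -m handwheel '[[[1,0.03,0.005,0,0],[1,0,0,0,0]]]' | grep force: ; python3 -c "
from h import *
rep()"
```

```text
force: [-15.9, -2.2, 3.0]
grip_force: 7.7
force: [-20.7, -2.9, 5.0]
grip_force: 9.8
t 4.3 bank xyz [24.0, -120.4, 164.3] F bank [-20.9, 0.5, 5.0] w -0.0
tool y yaw vs bank (deg) 0.1
```

The force rose to 21 N, so it is at its stop. I'll back off and look at which bolt was drawn back.

```bash
python3 -m handwheel '[[[1,-0.3,-0.05,0,0],[1,-0.8,-0.13,0,0],[1,-0.8,-0.13,0,0],[1,-0.8,-0.13,0,0],[1,-0.6,-0.1,0,0],[1,0,0,0,0]]]' | grep force
python3 - <<'E'
from h import *
import pickle
c=optics.capture("top")
cv2.imwrite("pics/t2.png",cv2.resize(c["img"][125:250,155:310],None,fx=5,fy=4.8,interpolation=2))
rep((-110,0,165),(-110,120,165))
E
```

```text
force: [0.2, -0.4, 0.1]
grip_force: 0.0
t 4.95 bank xyz [-140.5, -120.5, 165.7] F bank [0.2, 0.1, 0.1] w -0.0
tool y yaw vs bank (deg) 0.0
to (-110, 0, 165) units [0.21, 2.48, -0.01]
to (-110, 120, 165) units [-0.19, 4.85, -0.01]
```

View pics/t2.png

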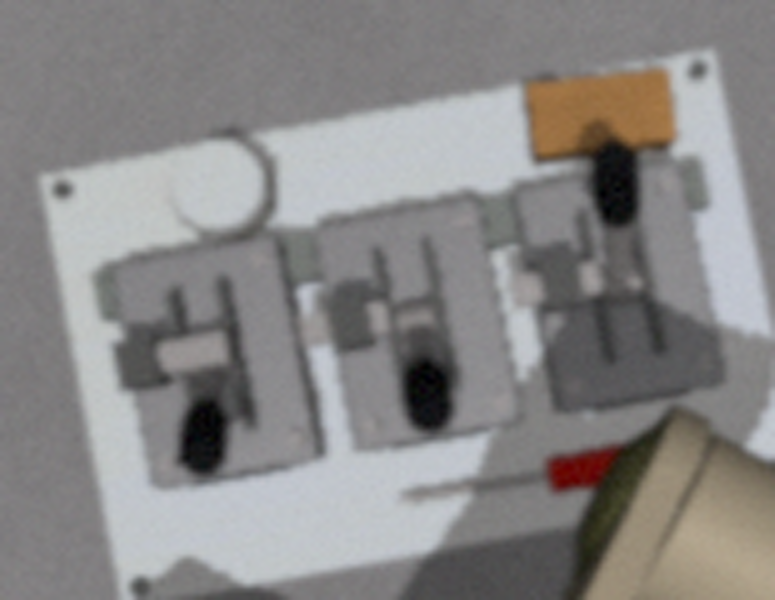

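The right lever is thrown (grip at (615,185)), and the middle bolt is now drawn back (stub at (315,325)). The left one is still barred at (192,352). Middle is next.

```bash
python3 -m handwheel '[[[1,-0.02,0.62,0,0],[1,-0.02,0.62,0,0],[1,-0.02,0.62,0,0],[1,0.0,0.62,0,0],[1,0.27,0,0,0],[1,0.2,0.033,0,0],[1,0.2,0.033,0,0],[1,0.16,0.025,0,0],[1,0.16,0.025,0,0],[1,0.16,0.025,0,0]]]'|grep force; python3 -c "
from h import *
rep((22,0,165))"
```

```text
force: [-7.3, -0.8, 5.4]
grip_force: 3.6
t 5.95 bank xyz [-65.5, 0.1, 164.8] F bank [-7.3, 0.4, 5.4] w 0.0
tool y yaw vs bank (deg) 0.1
to (22, 0, 165) units [1.73, 0.29, 0.0]
```

```bash
python3 -m handwheel '[[[1,0.14,0.023,0,0],[1,0.14,0.023,0,0],[1,0.14,0.023,0,0]]]'|grep force;  python3 -c "
from h import *
rep((22,0,165))"
```

```text
force: [-6.1, 0.6, 3.1]
grip_force: 2.5
t 6.25 bank xyz [-44.1, -0.0, 164.9] F bank [-5.9, 1.5, 3.1] w 0.0
tool y yaw vs bank (deg) 0.1
to (22, 0, 165) units [1.3, 0.22, 0.0]
```

```bash
python3 -m handwheel '[[[1,0.14,0.023,0,0],[1,0.14,0.023,0,0],[1,0.14,0.023,0,0],[1,0.14,0.023,0,0],[1,0.14,0.023,0,0],[1,0.14,0.023,0,0],[1,0.14,0.023,0,0],[1,0.12,0.02,0,0],[1,0.06,0.01,0,0],[1,0.04,0.007,0,0]]]'|grep force;  python3 -c "
from h import *
rep((22,0,165))"
```

```text
force: [-5.2, 0.1, -0.8]
grip_force: 2.1
t 7.25 bank xyz [16.5, 0.2, 164.1] F bank [-5.1, 1.0, -0.8] w -0.0
tool y yaw vs bank (deg) 0.1
to (22, 0, 165) units [0.11, 0.01, 0.02]
```

```bash
python3 -m handwheel '[[[1,0.04,0.007,0,0],[1,0.04,0.007,0,0],[1,0.03,0.005,0,0],[1,0.03,0.005,0,0]]]' | grep force:; python3 -m handwheel '[[[1,0.03,0.005,0,0],[1,0,0,0,0]]]' | grep force: ; python3 -c "
from h import *
rep()"
```

```text
force: [-8.1, 0.3, -0.4]
grip_force: 3.4
force: [-12.5, -2.0, 2.2]
grip_force: 6.2
t 7.85 bank xyz [23.9, 0.3, 164.4] F bank [-12.6, 0.0, 2.2] w 0.0
tool y yaw vs bank (deg) 0.1
```

```bash
python3 -m handwheel '[[[1,0.03,0.005,0,0],[1,0,0,0,0]]]' | grep force: ; python3 -m handwheel '[[[1,-0.3,-0.05,0,0],[1,-0.8,-0.13,0,0],[1,-0.8,-0.13,0,0],[1,-0.8,-0.13,0,0],[1,-0.6,-0.1,0,0],[1,0,0,0,0]]]' | grep force
python3 - <<'E'
from h import *
c=optics.capture("top")
cv2.imwrite("pics/t3.png",cv2.resize(c["img"][125:250,155:310],None,fx=5,fy=4.8,interpolation=2))
rep((-110,120,165))
E
```

```text
force: [-20.1, -4.3, 5.1]
grip_force: 10.4
force: [0.9, -0.3, 0.2]
grip_force: 0.0
t 8.7 bank xyz [-140.1, 0.3, 165.7] F bank [-0.0, -0.1, 0.3] w 0.0
tool y yaw vs bank (deg) 0.0
to (-110, 120, 165) units [0.2, 2.46, -0.01]
```

View pics/t3.png

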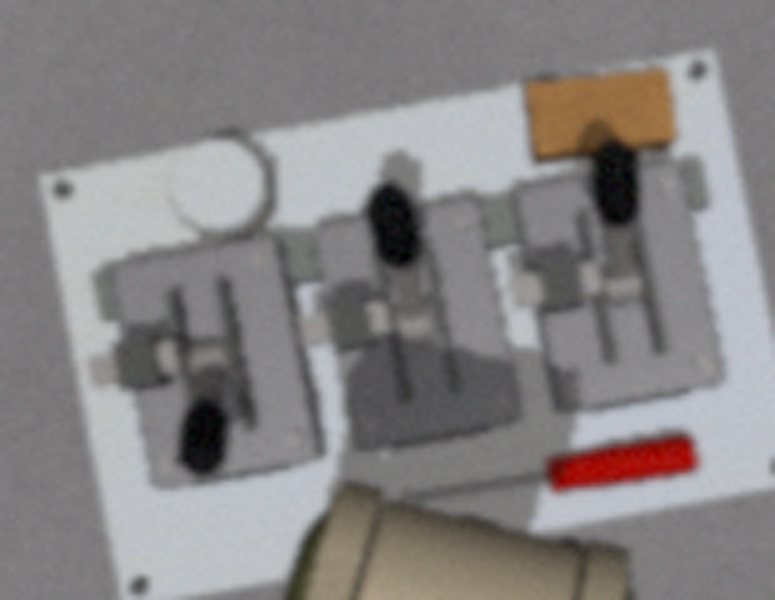

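The middle lever is thrown (grip at (393,225)), and the left bolt is drawn back (stub at (105,370)). Left is next.

```bash
python3 -m handwheel '[[[1,-0.02,0.62,0,0],[1,-0.02,0.62,0,0],[1,-0.02,0.62,0,0],[1,0.0,0.6,0,0],[1,0.26,0,0,0],[1,0.2,0.033,0,0],[1,0.2,0.033,0,0],[1,0.16,0.025,0,0],[1,0.16,0.025,0,0],[1,0.16,0.025,0,0]]]'|grep force; python3 -m handwheel '[[[1,0.14,0.023,0,0],[1,0.14,0.023,0,0],[1,0.14,0.023,0,0]]]'|grep force; python3 -c "
from h import *
rep((22,120,165))"
```

```text
force: [-5.0, -1.4, 3.4]
grip_force: 2.4
force: [-3.9, -1.4, 2.2]
grip_force: 1.7
t 10.0 bank xyz [-43.9, 120.0, 164.8] F bank [-4.1, -0.7, 2.2] w 0.0
tool y yaw vs bank (deg) 0.1
to (22, 120, 165) units [1.3, 0.22, 0.0]
```

```bash
python3 -m handwheel '[[[1,0.14,0.023,0,0],[1,0.14,0.023,0,0],[1,0.14,0.023,0,0],[1,0.14,0.023,0,0],[1,0.14,0.023,0,0],[1,0.14,0.023,0,0],[1,0.14,0.023,0,0],[1,0.12,0.02,0,0],[1,0.06,0.01,0,0],[1,0.04,0.007,0,0]]]'|grep force;  python3 -m handwheel '[[[1,0.04,0.007,0,0],[1,0.04,0.007,0,0],[1,0.03,0.005,0,0],[1,0.03,0.005,0,0]]]' | grep force:; python3 -c "
from h import *
rep((24,120,165))"
```

```text
force: [-2.1, -0.5, -1.3]
grip_force: 1.2
force: [-3.2, 0.3, -1.2]
grip_force: 1.1
t 11.4 bank xyz [23.6, 119.9, 164.9] F bank [-3.1, 0.8, -1.2] w 0.0
tool y yaw vs bank (deg) 0.1
to (24, 120, 165) units [0.01, 0.0, 0.0]
```

```bash
python3 -m handwheel '[[[1,0.03,0.005,0,0],[1,0,0,0,0]]]' | grep force: ; python3 -m handwheel '[[[1,0.03,0.005,0,0],[1,0,0,0,0]]]' | grep force: ; python3 -c "
from h import *
rep()"
```

```text
force: [-10.1, -1.7, 2.4]
grip_force: 4.7
force: [-17.3, -3.1, 5.5]
grip_force: 8.7
t 11.8 bank xyz [24.2, 120.0, 164.6] F bank [-17.6, -0.2, 5.5] w -0.0
tool y yaw vs bank (deg) 0.1
```

At the stop. Retract, check once.

```bash
python3 -m handwheel '[[[1,-0.3,-0.05,0,0],[1,-0.8,-0.13,0,0],[1,-0.8,-0.13,0,0],[1,-0.8,-0.13,0,0],[1,-0.6,-0.1,0,0],[1,-0.3,0,0.4,0],[1,0,0,0.4,0],[1,0,0,0,0],[1,0,0,0,0]]]' | grep force
python3 - <<'E'
from h import *
c=optics.capture("top")
cv2.imwrite("pics/t4.png",cv2.resize(c["img"][125:250,155:310],None,fx=5,fy=4.8,interpolation=2))
E
```

```text
force: [0.5, 0.8, -0.5]
grip_force: 0.0
```

View pics/t4.png

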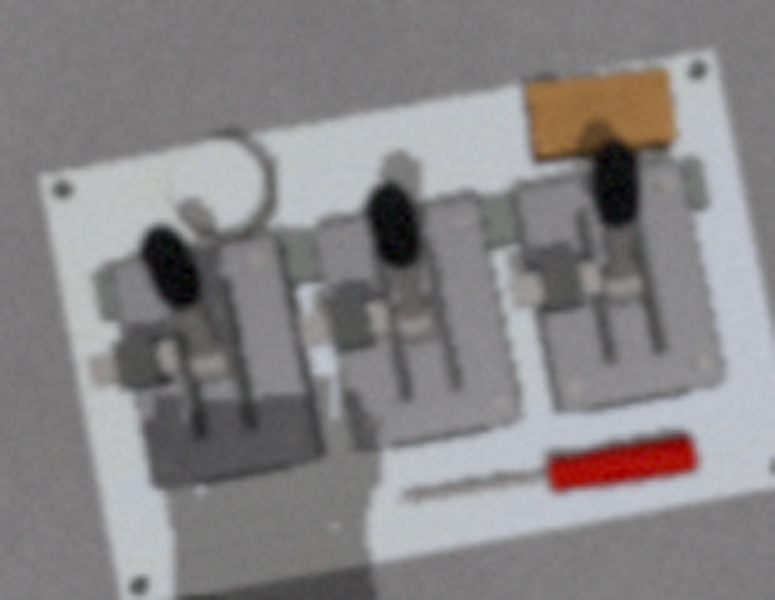

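All three grips are on the far side, at (170,265), (393,225) and (615,185). The tin, carton and screwdriver haven't moved, and the robot is clear.

```bash
python3 -c "
from rig import ctrl
print(ctrl.finish_job())"
```

```text
the job is handed in; nothing more can be done
None
```

I threw all three levers to their far stops in the order right, middle, left, with readings of at most about 22 N, moved none of the bystanders on the bank, and handed the job in at about 13 s; no verdict was shown.

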